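Clamp a circuit-board carrier in its rework fixture

ROBOT

A 6-joint arm with a two-finger parallel gripper is mounted at the origin on the work surface. World frame = base frame: x ahead of the robot, y to its left, z up, the work surface at z = 0. Lengths are in mm, angles in rad, forces in N, time in s.
With the tool pointing down it reaches from about 275 to 1000 mm from the base axis. Payload 8.4 kg.
Tool frame: the origin (TCP) lies on the centre line of the jaws, within the pads' length; the fingertips stand r.tip_reach ahead of it and the grasp point (between the pads) lies 11 mm behind it (r.tip_reach is the distance from the TCP to the fingertips, in mm); z points along the fingers, y is the line along which they close (so a half turn about z gives the same grasp; the last joint's range is limited). The gripper opens to 85 mm and grips with 20 to 120 N. Pads are 22 mm wide; open, the fingers measure 114 mm over their backs; the gripper's body (76 mm by 85 mm) begins 54 mm behind the grasp point. The pads swing forward as they close: fully open they stand 13 mm farther back than shut.
Start: joints at [-1.149, 0.353, 1.633, -0, 1.155, -0.002], TCP at [257.016, -569.711, 214.281] pointing down, gripper open.
Joint ranges: [-2.63, 2.63], [-0.92, 2.1], [0.06, 2.66], [-1.3, 4.44], [0, 2.69], [-3.02, 3.02]. Speed limits (rad/s): [2.22, 2.22, 2.79, 3.14, 3.14, 3.14].

INTERFACE

Orientations are given as [roll, pitch, yaw] about the fixed x, y, z axes, in that order (R = Rz(yaw) Ry(pitch) Rx(roll)).
In Python, from rig import r gives the robot as it stands.
- The arm moves only by the tool carry_out, never from a script. Its argument "targets" is a list of rows, each an object with "dp": the shift along the tool's x, y, z in mm, a list of three; "yaw": the turn about the tool's z in degrees. A call has 1 to 12 rows; each row is the pose to reach, as a shift and turn from the pose commanded when the call began, along the tool's axes at that moment; what a row does not reach only later rows make up. A row lasts 1/8 s, in which the tool goes at most 62.5 mm and 10.7 degrees, less where a joint would pass 70% of its speed; a pose out of reach is approached as far as the arm can. A call with a gripper value outside its range is refused whole. "fingers" is the opening, from -1 (shut) to 1 (fully open), so that 0 is half open, set as the call begins (left out, the last holds). The fingers move at their own pace and stop on an object; "grip_force" is the grip in N (left out, the last holds). Time passes only in rows, so rows that repeat a pose let the fingers close. It gives the time, the measured TCP pose, the force, the opening and the grip force at its end, in the units of the state.
- r.sense(): the state, without advancing time (a new reading comes with each control period).
- r.grab_frame(name): name is "side" or "top"; returns the picture (400x640x3 uint8, red, green, blue); there is no depth.
- r.get_calibration(name): a dict with "fx", "fy", "cx", "cy" (pixels), "rvec" (rotation vector, rad) and "tvec" (3), from world to camera coordinates, as OpenCV has them. Camera axes: x right, y down, z forward; pixel columns grow to the right and rows downward; lengths in mm; the calibration is good to about 2 mm. A picture is of the moment at which its call begins. get_calibration takes no time and is no camera call.
- r.sign_off(): hands the job in; it is judged then, once.
The state is a dict: "clock": time; "qpos": joint angles; "qvel": joint speeds; "joint_efforts": joint torques, N m; "eef_pos": TCP position; "tcp_rot": TCP orientation; "contact_force": force on the tool from outside, world axes, zero at the start; "wrist_torque": the same for the moment, N m; "opening": opening from 0.0 (shut) to 1.0 (fully open); "grasp_force": force on a finger pad.
Only numpy, scipy, OpenCV 4.12 (cv2) and the standard library are available. Lean on these libraries where they do the work, as an engineer would, in place of code of your own. Each camera call takes 0.05 s, during which the arm holds its last target. There are 200 camera calls.

TASK

With the fingertips, push the black circuit-board carrier along its channel until it is fully home against the blue end stop; then push the red lever of the toggle clamp over past its dead point until it snaps into lock and the rubber pad holds the carrier down. Only push, never lift the carrier, and leave the bottle, the solder spool and the screwdriver where they are.

Things in the scene. Friction and masses are not known exactly. Their poses are not given: they have to be found in the camera images.
- fixture: Aluminium plate 190 x 190 x 12 mm, screwed down; place and yaw vary. Origin: centre of its underside, on the table; z up, x along the channel to the end stop, roughly away from the robot. On its top, rails 6 mm high run along x, inner faces at y = -41.5 and 41.5 mm, channel open at x = -95 mm. Steel clamp bracket at x = 22 to 68, y = -95 to -61 mm, up to z = 58 mm.
- stop_face (a point): Centre of the blue end stop's face that the carrier must touch, at (55, 0, 17) mm in the fixture's frame; axes as the fixture's. The stop is 99 mm wide, 12 mm thick, its top at z = 28 mm.
- carrier: Loose black carrier 90 (x) x 80 (y) x 10 mm, about 0.16 kg, a green circuit board on top (its parts stand 4 mm higher). Origin: centre of its underside, on the plate at z = 12 mm; axes as the fixture's. Lies between the rails, 1.5 mm play each side, 20 to 40 mm short of the stop. Home: its far edge at the stop, origin at fixture x = 10 mm. Slides with a few newtons pushed at its near edge.
- clamp_lever (a joint): Lever angle, rad: 0 open (start), dead point 0.75, 1.25 locked at its stop. Pivot along the fixture's x through (45, -75, 50) mm there. At 0 it leans 0.625 rad from upright to the fixture's -y; locked it leans 0.625 rad to +y, over the carrier. A spring drives it open before the dead point and snaps it to lock after. At the grip it first takes 8 N square to it (15 N if level), 0 at the dead point.
- lever_grip (a point): Point on the axis of the lever's red cylindrical grip (19 mm diameter), 95 mm from the pivot; the grip runs from 45 to 120 mm from the pivot. z points along the lever away from the pivot. In the fixture's frame it is at (45, -131, 127) mm when open, (45, -19, 127) mm when locked.
- clamp_pad: Sprung black rubber pad, 14 mm diameter, under the end of the clamp's steel arm (14 mm wide), which turns with the lever. Origin: centre of its pressing face. Open: arm and pad stand raised about 55 degrees, between the lever and y = 0, up to z = 110 mm. Locked: it presses at fixture x = 45, y = -28 mm on the carrier with about 6 N; if the carrier is not home, on nothing.
- flux_bottle: Loose white bottle with a steel cap, 54 mm diameter, 105 mm tall, standing on the table beside the fixture (its +y side), to be left alone. Origin: centre of its underside.
- solder_spool: Loose metal spool, 52 mm diameter, 46 mm tall, standing on the table beside the fixture (its +y side), to be left alone. Origin: centre of its underside.
- screwdriver: Loose screwdriver with a blue handle, lying beyond the fixture's far side, to be left alone. x runs along it, handle towards -x.
Things that resemble listed ones, but are neither listed nor needed, are in the scene too. There is more than one size of the carrier; the one meant has the size given above.

How it is judged (in metres and radians):
On the way, in this order (a step that is already met when the one before it is completed fails the run):
1. the carrier is home against the end stop (within 2.5 mm) while the clamp is still open (x of carrier in the frame of fixture above 0.0075 m and value of joint clamp_lever below 0.3 rad), for 0.2 s.
2. the lever has gone past its dead point into lock (value of joint clamp_lever above 1.18 rad), for 0.2 s.
At the end, for the whole second after the job is handed in: The lever is locked (joint above 1.18 rad), the carrier rests within 2.5 mm of the end stop and the pad presses on it with more than 2 N (value of joint clamp_lever above 1.18 rad and x of carrier in the frame of fixture above 0.0075 m and contact force between clamp_pad and carrier above 2 N and linear speed of carrier below 0.01 m/s); the robot touches nothing.
It fails at once if the carrier is lifted more than 6 mm off the base plate (z of carrier in the frame of fixture above 0.018 m).
It fails at once if the bottle is moved more than 15 mm (distance of flux_bottle from where it was at the start of the episode above 0.015 m).
It fails at once if the solder spool is moved more than 15 mm (distance of solder_spool from where it was at the start of the episode above 0.015 m).
It fails at once if the screwdriver is moved more than 15 mm (distance of screwdriver from where it was at the start of the episode above 0.015 m).
It also fails if it takes over 51 s, if anything falls off the work surface, if the arm or the gripper's body presses on something with over 40 N, if the wrist force passes 120 N, or if a joint passes its speed limit or range.

## Working session

There is one attempt and no reset: what is moved stays moved. The work goes in short steps, Python scripts to look and compute and a tool call to move; the robot and the scene stay as the last step left them, time stands still between calls to the robot, and variables do not carry over. Pictures are saved under pics/ and viewed, at most 10 in all, crops included, and the job is handed in when it is done.

Besides the shell and the picture viewer there is one more tool, called after "Request:" in YAML: its name, and indented under it one key for each argument. carry_out: Moves the arm, as the interface text tells. Its arguments: {"type":"object","properties":{"targets":{"type":"array","items":{"type":"object","properties":{"dp":{"type":"array","items":{"type":"number"}},"yaw":{"type":"number"}}}},"fingers":{"type":"number"},"grip_force":{"type":"number"}},"required":["targets"]}

```bash
mkdir -p pics; ls; python3 - <<'E'
from rig import r
import cv2
for n in("top","side"):
    cv2.imwrite(f"pics/{n}0.png",r.grab_frame(n)[:,:,::-1]); print(r.get_calibration(n))
print(r.sense(), r.tip_reach)
E
```

```text
pics
{'fx': 503.8919563309435, 'fy': 503.8919563309435, 'cx': 325.0815851609484, 'cy': 198.46970336836873, 'rvec': array([ 2.1020665 , -2.15655207,  0.211236  ]), 'tvec': array([  19.45027715,  561.10788682, 1057.16552735])}
{'fx': 433.17372120560555, 'fy': 433.17372120560555, 'cx': 318.9813734243266, 'cy': 196.50713694361875, 'rvec': array([ 0.17446165, -2.905842  ,  1.08972538]), 'tvec': array([ 548.37534253,  124.2701034 , 1043.48956964])}
{'clock': 0.1, 'qpos': array([-1.14935906e+00,  3.53609320e-01,  1.63407495e+00, -2.43787449e-05,
        1.15520764e+00, -2.38930136e-03]), 'qvel': array([ 0.00109794, -0.00160877, -0.00223055,  0.00054661, -0.00073339,
       -0.0017385 ]), 'joint_efforts': array([ 1.37404320e-03, -6.06351614e+01, -3.42822039e+01,  4.55874749e-05,
        3.94728006e-03, -2.89328557e-05]), 'eef_pos': array([ 256.84147529, -569.27912578,  213.61126701]), 'tcp_rot': array([-3.14029334e+00,  1.91864054e-05,  4.23836433e-01]), 'contact_force': array([ 0.35726053, -0.62720037,  0.65585472]), 'wrist_torque': array([-0.01130259,  0.04501581, -0.02274594]), 'grasp_force': 0.0, 'opening': 0.9988025380078016} 8.0
```

View pics/top0.png

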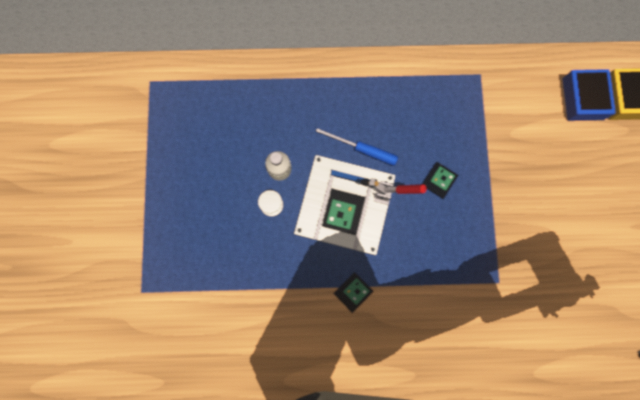

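View pics/side0.png

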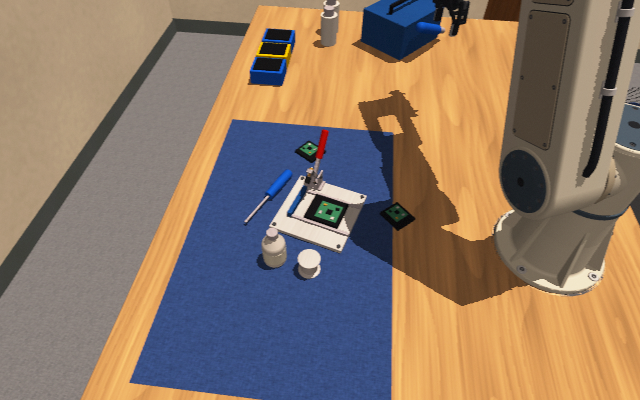

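Top view: the white plate has corners at about (318,156), (395,175), (377,254) and (296,234). The carrier is at (342,211) and the red lever at about (410,188), with the bottle and spool on its left, the screwdriver above and two decoy boards nearby. The side view agrees.

```bash
cat > h.py <<'E'
import numpy as np, cv2
from rig import r
def cal(n):
    c=r.get_calibration(n); K=np.array([[c['fx'],0,c['cx']],[0,c['fy'],c['cy']],[0,0,1]])
    return K,cv2.Rodrigues(c['rvec'])[0],np.array(c['tvec'])
def ray(n,p,z):
    K,R,t=cal(n); p=np.atleast_2d(p).astype(float)
    d=(np.linalg.inv(K)@np.c_[p,np.ones(len(p))].T).T@R; o=-R.T@t
    return o+d*((z-o[2])/d[:,2])[:,None]
def proj(n,P):
    K,R,t=cal(n); return cv2.projectPoints(np.array(P,float).reshape(-1,1,3),R,t,K,None)[0][:,0]
def F(P,o,yaw):  # fixture->world
    c,s=np.cos(yaw),np.sin(yaw); P=np.atleast_2d(P).astype(float)
    return np.c_[o[0]+c*P[:,0]-s*P[:,1],o[1]+s*P[:,0]+c*P[:,1],P[:,2]]
E
python3 - <<'E'
from h import *
for n,box in(("top",(270,140,440,270)),("side",(260,120,380,260))):
    im=cv2.imread(f"pics/{n}0.png"); x0,y0,x1,y1=box
    hsv=cv2.cvtColor(im,cv2.COLOR_BGR2HSV)
    m=((hsv[...,1]<60)&(hsv[...,2]>130)).astype(np.uint8); mm=np.zeros_like(m); mm[y0:y1,x0:x1]=m[y0:y1,x0:x1]
    cs=max(cv2.findContours(mm,cv2.RETR_EXTERNAL,cv2.CHAIN_APPROX_NONE)[0],key=cv2.contourArea)
    hull=cv2.convexHull(cs)
    P=ray(n,hull[:,0],12)[:,:2].astype(np.float32)
    rect=cv2.minAreaRect(P); print(n,rect); print(cv2.boxPoints(rect))
    q=cv2.approxPolyDP(hull,6,True)[:,0]; print(q.tolist(),ray(n,q,12).round(1).tolist())
    red=((hsv[...,1]>170)&((hsv[...,0]<8)|(hsv[...,0]>172))&(hsv[...,2]>80)).astype(np.uint8)
    red[:100]=0; red[:, :260]=0; red[:,450:]=0
    rc=max(cv2.findContours(red,0,1)[0],key=cv2.contourArea); print("red",cv2.minAreaRect(rc))
    c=cv2.resize(im[y0:y1,x0:x1],None,fx=4,fy=4,interpolation=cv2.INTER_CUBIC); cv2.imwrite(f"pics/{n}c.png",c); print(c.shape)
E
```

```text
top ((555.18798828125, -41.78485107421875), (198.25717163085938, 194.61962890625), 73.9424819946289)
[[ 434.25555  -110.12978 ]
 [ 621.28204  -163.962   ]
 [ 676.1204     26.560081]
 [ 489.09393    80.3923  ]]
[[315, 155], [395, 175], [375, 255], [294, 234]] [[672.1, 25.2, 12.0], [620.0, -158.2, 12.0], [437.5, -103.8, 12.0], [489.3, 76.6, 12.0]]
red ((411.0, 188.5), (7.0, 28.0), 90.0)
(520, 680, 3)
side ((566.446533203125, -7.4083709716796875), (259.6793212890625, 191.41070556640625), 74.03582000732422)
[[ 438.72153  -105.91817 ]
 [ 622.75024  -158.56306 ]
 [ 694.1715     91.101425]
 [ 510.14282   143.74632 ]]
[[301, 175], [344, 218], [349, 233], [341, 250], [264, 249], [266, 230]] [[620.0, -156.7, 12.0], [491.9, -22.4, 12.0], [476.1, 22.4, 12.0], [491.3, 74.2, 12.0], [671.7, 93.5, 12.0], [678.0, 38.2, 12.0]]
red ((321.8653869628906, 143.82691955566406), (7.016463279724121, 28.855205535888672), 15.255120277404785)
(560, 480, 3)
```

View pics/topc.png

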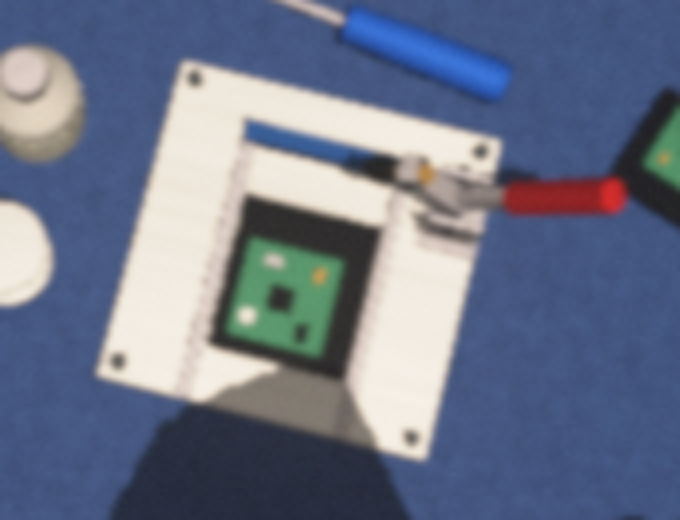

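The crop shows the carrier's corners at about (250,197), (382,228), (345,378) and (212,345) in crop pixels. The blue stop is at (245–345,130), the arm and pad at (375,165), and the lever grip runs from (505,197) to (620,195).

```bash
python3 - <<'E'
from h import *
o=np.array([555,-41]); yaw=np.deg2rad(-16.1); c,s=np.cos(yaw),np.sin(yaw)
p=np.array([[250,197],[382,228],[345,378],[212,345]])/4+[270,140]
W=ray("top",p,22); d=W[:,:2]-o; print(np.c_[c*d[:,0]+s*d[:,1],-s*d[:,0]+c*d[:,1]].round(1), np.linalg.norm(np.diff(W,axis=0),axis=1))
w=ray("top",np.array([[195,78],[481,151],[411,437],[118,361]])/4+[270,140],12); print("screws",w.round(1).tolist(),w.mean(0))
e=w[1]+w[0]-w[2]-w[3]; print("yaw",np.degrees(np.arctan2(e[1],e[0])))
lv=np.array([-np.sin(.625),np.cos(.625)])
G=F([[45,-75+lv[0]*L,50+lv[1]*L] for L in(45,82,95,120)],o,yaw); print(G.round(1)); print(proj("top",G),proj("side",G))
x=[[-95,0,0],[10-45,0,22],[-35-35,0,22],[55,0,17],[45,-145,127],[45,-19,127]]
print(F(x,o,yaw).round(1)); s_=r.sense(); print(s_['eef_pos'],np.degrees(s_['tcp_rot']))
E
```

```text
[[ 23.8  36.3]
 [ 25.5 -40.5]
 [-62.6 -40.8]
 [-63.5  35.8]] [76.81582822 88.10325249 76.55203075]
screws [[661.1, 16.7, 12.0], [613.8, -146.9, 12.0], [450.5, -99.3, 12.0], [497.5, 64.1, 12.0]] [555.7388435  -41.33277979  12.        ]
yaw -16.192867638174253
[[ 570.1 -150.8   86.5]
 [ 564.1 -171.6  116.5]
 [ 562.  -178.9  127. ]
 [ 558.  -193.   147.3]]
[[397.88130781 189.75137973]
 [410.18434102 189.42750534]
 [414.67742575 189.30922596]
 [423.5820373  189.0748142 ]] [[319.15343582 158.28619089]
 [322.53213904 144.38254925]
 [323.73297529 139.4410093 ]
 [326.06268426 129.85406528]]
[[ 463.7  -14.7    0. ]
 [ 521.4  -31.3   22. ]
 [ 487.7  -21.6   22. ]
 [ 607.8  -56.3   17. ]
 [ 558.  -192.8  127. ]
 [ 593.   -71.7  127. ]]
[ 256.84147529 -569.27912578  213.61126701] [-1.79925555e+02  1.09930005e-03  2.42840388e+01]
```

```bash
cat >> h.py <<'E'
O=np.array([555.5,-41.2]); YAW=np.deg2rad(-16.15)
def goto(*fx):  # fixture TCP points -> dp in tool axes from the present pose
    from scipy.spatial.transform import Rotation as Rn
    s=r.sense(); R=Rn.from_euler('xyz',s['tcp_rot']).as_matrix(); p=s['eef_pos']
    c,q=np.cos(YAW),np.sin(YAW); d=p[:2]-O
    print("fix",(c*d[0]+q*d[1]).round(1),(-q*d[0]+c*d[1]).round(1),p[2].round(1),"yaw",np.degrees(s['tcp_rot'][2]-YAW).round(2),"open",s['opening'],"F",s['contact_force'].round(1),"t",s['clock'])
    for P in fx: print(P,(R.T@(F(P,O,YAW)[0]-p)).round(1))
E
python3 -c "
from h import *
goto((-103,0,100))"
```

```text
fix -140.0 -590.3 213.6 yaw 40.43 open 0.9988025380078016 F [ 0.4 -0.6  0.7] t 0.1
(-103, 0, 100) [ 411.  -425.2  114.2]
```

Request:
carry_out:
  targets:
    - {"dp": [34,-35,5],"yaw": 4}
    - {"dp": [68,-71,10],"yaw": 8}
    - {"dp": [103,-106,20],"yaw": 12}
    - {"dp": [137,-142,30],"yaw": 16}
    - {"dp": [171,-177,40],"yaw": 20}
    - {"dp": [205,-213,50],"yaw": 24}
    - {"dp": [240,-248,60],"yaw": 28}
    - {"dp": [274,-283,70],"yaw": 32}
    - {"dp": [308,-319,80],"yaw": 36}
    - {"dp": [342,-354,90],"yaw": 40.4}
    - {"dp": [377,-390,100],"yaw": 40.4}
    - {"dp": [411,-425,114],"yaw": 40.4}
  fingers: -1

```text
clock: 1.6
eef_pos: [457.5, -11.6, 100.1]
tcp_rot: [-3.141, -0.001, -0.281]
contact_force: [0.6, -0.3, 0.6]
opening: -0.001
grasp_force: 0.0
```

```bash
python3 -c "
from h import *
goto((-103,0,26),(-47,0,26))"
```

```text
fix -102.4 1.1 100.1 yaw 0.04 open -0.0008059671979186009 F [ 0.6 -0.3  0.6] t 1.6
(-103, 0, 26) [-0.7  1.1 74.1]
(-47, 0, 26) [55.3  1.2 74.1]
```

Request:
carry_out:
  targets:
    - {"dp": [0,1,30]}
    - {"dp": [0,1,55]}
    - {"dp": [0,1,70]}
    - {"dp": [0,1,75]}
    - {"dp": [0,1,75]}
    - {"dp": [10,1,75]}
    - {"dp": [20,1,75]}

```text
schema error: expected keys dp, yaw
```

```bash
python3 - <<'E'
from h import *
goto((-47,0,26))
im=r.grab_frame("side")[:,:,::-1]; cv2.imwrite("pics/s1.png",cv2.resize(im[110:270,250:450],None,fx=3.5,fy=3.5,interpolation=cv2.INTER_CUBIC))
E
```

```text
fix -102.4 1.1 100.1 yaw 0.04 open -0.0008059671979186009 F [ 0.6 -0.3  0.6] t 1.6
(-47, 0, 26) [55.3  1.2 74.1]
```

View pics/s1.png

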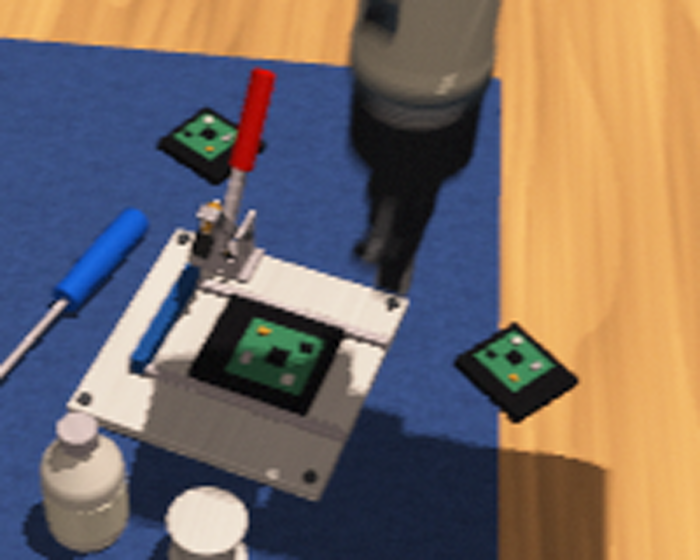

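The move was refused because the rows lacked "yaw". The picture shows the gripper still high, with its tips at about (390,285) in the crop and the scene unchanged.

Request:
carry_out:
  targets:
    - {"dp": [0,1,30],"yaw": 0}
    - {"dp": [0,1,55],"yaw": 0}
    - {"dp": [0,1,70],"yaw": 0}
    - {"dp": [0,1,75],"yaw": 0}
    - {"dp": [0,1,75],"yaw": 0}
    - {"dp": [10,1,75],"yaw": 0}
    - {"dp": [20,1,75],"yaw": 0}

```text
clock: 2.52
eef_pos: [477.4, -20.1, 26.0]
tcp_rot: [-3.141, -0.002, -0.281]
contact_force: [0.3, -0.2, -0.2]
opening: -0.004
grasp_force: 0.0
```

```bash
python3 - <<'E'
from h import *
goto((-47,0,26))
im=r.grab_frame("side")[:,:,::-1]; cv2.imwrite("pics/s2.png",cv2.resize(im[110:270,250:450],None,fx=3.5,fy=3.5,interpolation=cv2.INTER_CUBIC))
E
```

```text
fix -80.9 -1.5 26.0 yaw 0.03 open -0.004122856851001501 F [ 0.3 -0.2 -0.2] t 2.525
(-47, 0, 26) [33.9 -1.4  0.1]
```

View pics/s2.png

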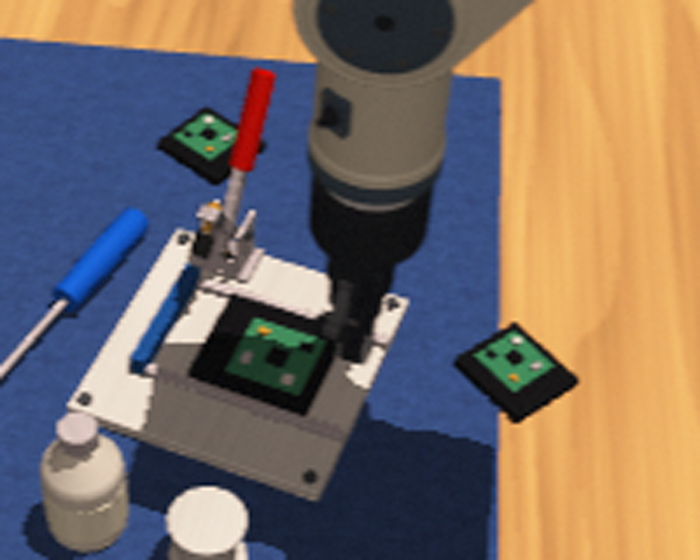

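The fingertips are at about (350,355) in the crop, just off the carrier's near edge at (330,350). I'll lower 3 mm and push.

Request:
carry_out:
  targets:
    - {"dp": [0,-1,3],"yaw": 0}
    - {"dp": [4,-1,3],"yaw": 0}
    - {"dp": [8,-1,3],"yaw": 0}
    - {"dp": [12,-1,3],"yaw": 0}
    - {"dp": [16,-1,3],"yaw": 0}
    - {"dp": [20,-1,3],"yaw": 0}
    - {"dp": [24,-1,3],"yaw": 0}
    - {"dp": [27,-1,3],"yaw": 0}
    - {"dp": [29,-1,3],"yaw": 0}

```text
clock: 3.7
eef_pos: [504.1, -27.0, 22.3]
tcp_rot: [3.142, 0.0, -0.281]
contact_force: [0.0, -0.5, -0.3]
opening: 0.002
grasp_force: 0.0
```

Request:
carry_out:
  targets:
    - {"dp": [1.5,0,0],"yaw": 0}
    - {"dp": [3,0,0],"yaw": 0}

```text
clock: 3.95
eef_pos: [506.8, -27.8, 22.3]
tcp_rot: [3.142, 0.0, -0.281]
contact_force: [-0.9, -1.0, 0.2]
opening: 0.002
grasp_force: 0.0
```

Request:
carry_out:
  targets:
    - {"dp": [1,0,0],"yaw": 0}
    - {"dp": [2,0,0],"yaw": 0}

```text
clock: 4.2
eef_pos: [508.8, -28.3, 22.3]
tcp_rot: [-3.142, 0.0, -0.281]
contact_force: [-0.0, -0.2, -0.2]
opening: -0.0
grasp_force: 0.0
```

Request:
carry_out:
  targets:
    - {"dp": [1,0,0],"yaw": 0}
    - {"dp": [2,0,0],"yaw": 0}

```text
clock: 4.45
eef_pos: [510.8, -28.8, 22.3]
tcp_rot: [-3.142, -0.0, -0.281]
contact_force: [-0.3, -0.1, -0.8]
opening: -0.002
grasp_force: 0.0
```

```bash
python3 - <<'E'
from h import *
goto((-46,0,23))
im=r.grab_frame("side")[:,:,::-1]; cv2.imwrite("pics/s3.png",cv2.resize(im[160:250,260:380],None,fx=6,fy=6,interpolation=cv2.INTER_CUBIC))
E
```

```text
fix -46.4 -0.6 22.3 yaw 0.03 open -0.0018576341233934278 F [-0.3 -0.1 -0.8] t 4.45
(-46, 0, 23) [ 0.4 -0.6 -0.7]
```

View pics/s3.png

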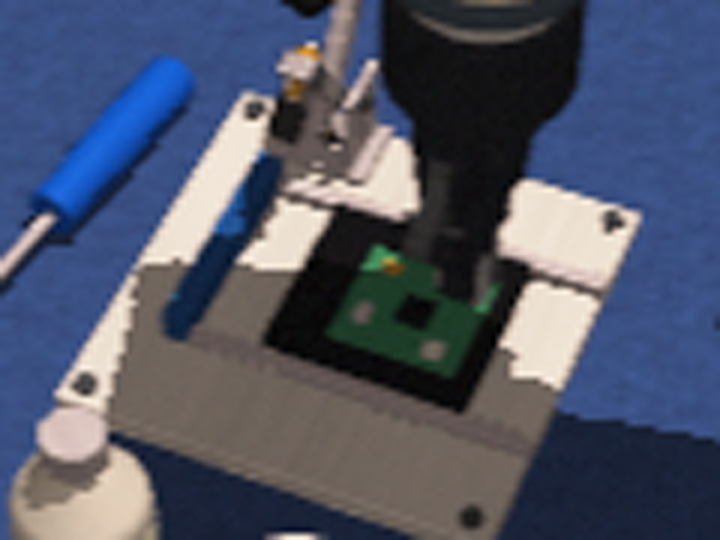

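The carrier has not moved: its near corner is at (465,410) in the crop. The fingertips show at about (465,295), above the board, so they stand higher than expected. I'll measure the tip height.

```bash
python3 - <<'E'
from h import *
c,q=np.cos(YAW),np.sin(YAW)
for n,p in(("corner",(465,410)),("corner far",(265,342)),("far2",(335,208))):
    w=ray("side",np.array(p)/6+[260,160],22)[0]; d=w[:2]-O; print(n,c*d[0]+q*d[1],-q*d[0]+c*d[1])
for z in(14,22,26,30,35): print(z,[((proj("side",F((x,y,z),O,YAW))[0]-[260,160])*6).round(0).tolist() for x,y in((-46,0),(-35,-12),(-35,12),(-57,12))])
r.grab_frame("top"); im=r.grab_frame("top")[:,:,::-1]; cv2.imwrite("pics/t3.png",cv2.resize(im[140:270,270:440],None,fx=4,fy=4,interpolation=cv2.INTER_CUBIC))
print(r.tip_reach,r.sense()['qpos'])
E
```

```text
corner -65.43342393855369 44.00100725915335
corner far 23.099450349784597 43.89837010410436
far2 25.471134329334944 -35.19355862959962
14 [[459.0, 329.0], [445.0, 301.0], [424.0, 342.0], [473.0, 358.0]]
22 [[460.0, 317.0], [446.0, 289.0], [425.0, 330.0], [474.0, 346.0]]
26 [[460.0, 311.0], [446.0, 283.0], [425.0, 324.0], [474.0, 340.0]]
30 [[461.0, 305.0], [446.0, 277.0], [425.0, 318.0], [475.0, 334.0]]
35 [[461.0, 297.0], [447.0, 269.0], [425.0, 310.0], [475.0, 327.0]]
8.0 [-5.93888283e-02  4.53281060e-01  2.01439396e+00 -6.68931968e-06
  6.73856083e-01  1.79275638e+00]
```

View pics/t3.png

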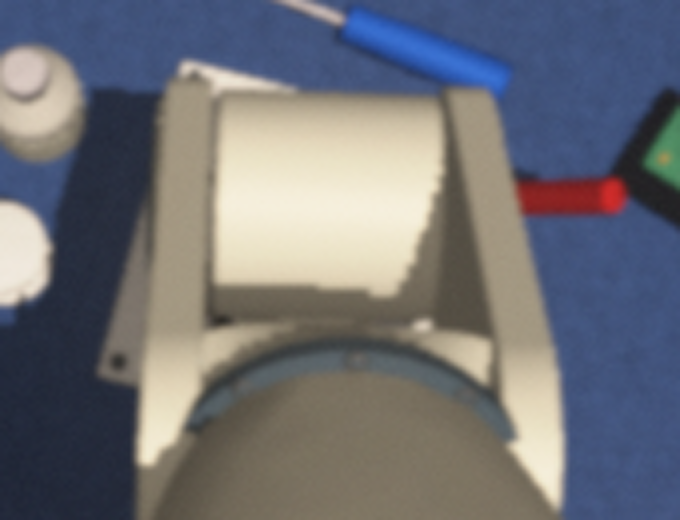

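The carrier is still at x≈-65..25, and the tips passed over it. I'll back off and find the plate by touch to get the true tip height.

Request:
carry_out:
  targets:
    - {"dp": [0,0,-5],"yaw": 0}
    - {"dp": [-18,0,-5],"yaw": 0}
    - {"dp": [-38,0,-5],"yaw": 0}
    - {"dp": [-38,0,0],"yaw": 0}
    - {"dp": [-38,0,2],"yaw": 0}
    - {"dp": [-38,0,2],"yaw": 0}

```text
clock: 5.35
eef_pos: [474.7, -18.4, 20.1]
tcp_rot: [-3.142, -0.0, -0.281]
contact_force: [0.2, 0.0, 0.4]
opening: -0.005
grasp_force: 0.0
```

Request:
carry_out:
  targets:
    - {"dp": [0,0,1],"yaw": 0}
    - {"dp": [0,0,2],"yaw": 0}
    - {"dp": [0,0,2],"yaw": 0}

```text
clock: 5.72
eef_pos: [474.2, -18.3, 18.2]
tcp_rot: [3.142, 0.0, -0.281]
contact_force: [-0.2, -0.7, 0.2]
opening: -0.001
grasp_force: 0.0
```

Request:
carry_out:
  targets:
    - {"dp": [0,0,1],"yaw": 0}
    - {"dp": [0,0,2],"yaw": 0}
    - {"dp": [0,0,2],"yaw": 0}

```text
clock: 6.1
eef_pos: [474.1, -18.3, 16.2]
tcp_rot: [3.142, 0.0, -0.281]
contact_force: [-0.1, 0.7, -0.6]
opening: -0.004
grasp_force: 0.0
```

Request:
carry_out:
  targets:
    - {"dp": [0,0,1],"yaw": 0}
    - {"dp": [0,0,2],"yaw": 0}
    - {"dp": [0,0,3],"yaw": 0}
    - {"dp": [0,0,3],"yaw": 0}

```text
clock: 6.6
eef_pos: [474.1, -18.3, 13.2]
tcp_rot: [3.142, 0.0, -0.281]
contact_force: [-0.0, -0.1, 0.2]
opening: 0.004
grasp_force: 0.0
```

Request:
carry_out:
  targets:
    - {"dp": [0,0,1],"yaw": 0}
    - {"dp": [0,0,2],"yaw": 0}
    - {"dp": [0,0,2],"yaw": 0}

```text
clock: 6.98
eef_pos: [474.1, -18.3, 11.2]
tcp_rot: [3.142, 0.0, -0.281]
contact_force: [-0.9, 0.2, 0.2]
opening: 0.002
grasp_force: 0.0
```

```bash
python3 - <<'E'
from h import *
goto((-80,0,10))
im=r.grab_frame("side")[:,:,::-1]; cv2.imwrite("pics/s4.png",cv2.resize(im[170:250,290:390],None,fx=7,fy=7,interpolation=cv2.INTER_CUBIC))
for z in(2,12,22,30,40): print(z,[((proj("side",F((x,y,z),O,YAW))[0]-[290,170])*7).round(0).tolist() for x,y in((-84,0),(-73,-12),(-73,12),(-95,12))])
E
```

```text
fix -84.6 -0.6 11.2 yaw 0.03 open 0.0023156335395502514 F [-0.9  0.2  0.2] t 6.975
(-80, 0, 10) [ 4.6 -0.6  1.2]
2 [[423.0, 368.0], [406.0, 334.0], [382.0, 383.0], [440.0, 402.0]]
12 [[425.0, 351.0], [407.0, 317.0], [384.0, 366.0], [442.0, 385.0]]
22 [[427.0, 333.0], [409.0, 299.0], [385.0, 348.0], [444.0, 368.0]]
30 [[428.0, 319.0], [410.0, 285.0], [387.0, 334.0], [446.0, 354.0]]
40 [[430.0, 301.0], [412.0, 267.0], [388.0, 316.0], [448.0, 336.0]]
```

View pics/s4.png

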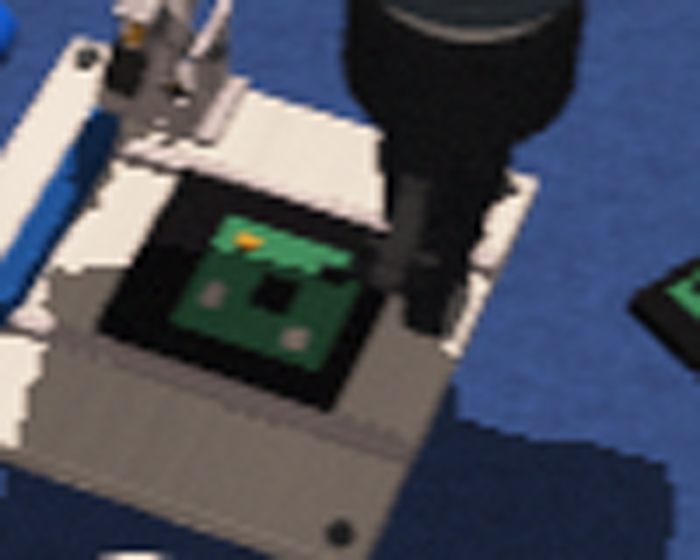

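The tip bottom shows at about (425,330) in the crop, which is z≈20 while the TCP is at 11. The tips are really about 8 mm behind the TCP, so I'll keep feeling downward.

Request:
carry_out:
  targets:
    - {"dp": [0,0,1],"yaw": 0}
    - {"dp": [0,0,2],"yaw": 0}
    - {"dp": [0,0,2],"yaw": 0}

```text
clock: 7.4
eef_pos: [474.1, -18.3, 9.2]
tcp_rot: [3.142, 0.0, -0.281]
contact_force: [-0.8, 1.1, 0.1]
opening: 0.0
grasp_force: 0.0
```

Request:
carry_out:
  targets:
    - {"dp": [0,0,1],"yaw": 0}
    - {"dp": [0,0,2],"yaw": 0}
    - {"dp": [0,0,2],"yaw": 0}

```text
clock: 7.78
eef_pos: [474.1, -18.3, 7.2]
tcp_rot: [3.142, 0.0, -0.281]
contact_force: [0.1, 0.7, 0.3]
opening: 0.004
grasp_force: 0.0
```

Request:
carry_out:
  targets:
    - {"dp": [0,0,1],"yaw": 0}
    - {"dp": [0,0,1.5],"yaw": 0}
    - {"dp": [0,0,1.5],"yaw": 0}

```text
clock: 8.15
eef_pos: [474.1, -18.3, 5.7]
tcp_rot: [3.142, 0.0, -0.281]
contact_force: [-0.4, -0.0, -0.3]
opening: 0.001
grasp_force: 0.0
```

Request:
carry_out:
  targets:
    - {"dp": [4,0,0],"yaw": 0}
    - {"dp": [8,0,0],"yaw": 0}
    - {"dp": [11,0,0],"yaw": 0}
    - {"dp": [14,0,0],"yaw": 0}
    - {"dp": [17,0,0],"yaw": 0}

```text
clock: 8.78
eef_pos: [490.7, -23.1, 5.7]
tcp_rot: [3.142, 0.0, -0.281]
contact_force: [-0.2, 0.3, 0.3]
opening: 0.002
grasp_force: 0.0
```

```bash
python3 - <<'E'
from h import *
goto((-46,0,6))
im=r.grab_frame("side")[:,:,::-1]; cv2.imwrite("pics/s5.png",cv2.resize(im[170:250,270:370],None,fx=7,fy=7,interpolation=cv2.INTER_CUBIC))
a=cv2.imread("pics/side0.png")
def board(im):
    h=cv2.cvtColor(np.ascontiguousarray(im),cv2.COLOR_BGR2HSV); m=(h[...,0]>60)&(h[...,0]<95)&(h[...,1]>60); m[:190]=0;m[230:]=0;m[:,:305]=0;m[:,360:]=0
    y,x=np.nonzero(m); return x.min(),y.max(),len(x),x.mean(),y.mean()
print(board(a),board(im))
E
```

```text
fix -67.3 -0.6 5.7 yaw 0.03 open 0.0021095271575288298 F [-0.2  0.3  0.3] t 8.775
(-46, 0, 6) [21.3 -0.6 -0.3]
(np.int64(314), np.int64(222), 353, np.float64(328.6827195467422), np.float64(211.41359773371104)) (np.int64(313), np.int64(222), 305, np.float64(327.0360655737705), np.float64(211.9672131147541))
```

View pics/s5.png

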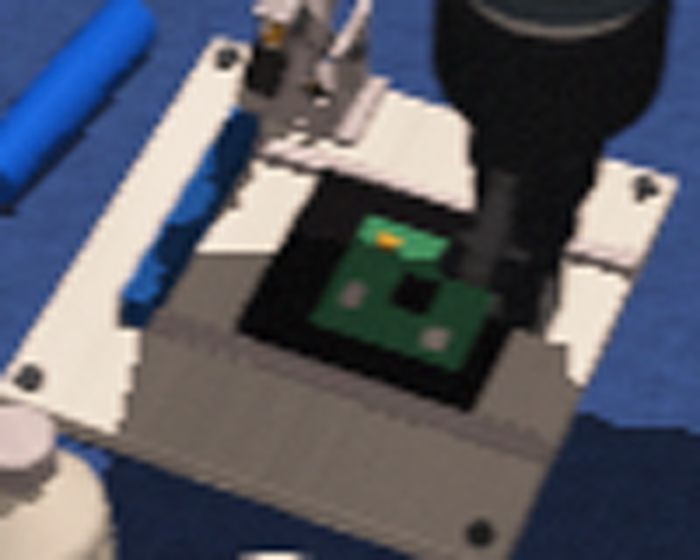

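```bash
python3 - <<'E'
from h import *
K,R,t=cal("side"); print("cam",-R.T@t)
c,q=np.cos(YAW),np.sin(YAW)
for p in((505,325),(545,335),(480,275),(500,330),(470,410)):
    print(p,[(z,*np.round([c*d[0]+q*d[1],-q*d[0]+c*d[1]],1)) for z in(12,18,22,26,30) for d in [ray("side",np.array(p)/7+[270,170],z)[0][:2]-O]])
E
```

```text
cam [482.73400933 652.82087489 863.60977205]
(505, 325) [(12, np.float64(-60.3), np.float64(-2.5)), (18, np.float64(-61.7), np.float64(2.1)), (22, np.float64(-62.7), np.float64(5.1)), (26, np.float64(-63.6), np.float64(8.2)), (30, np.float64(-64.6), np.float64(11.2))]
(545, 335) [(12, np.float64(-75.1), np.float64(-3.9)), (18, np.float64(-76.4), np.float64(0.7)), (22, np.float64(-77.3), np.float64(3.8)), (26, np.float64(-78.2), np.float64(6.8)), (30, np.float64(-79.0), np.float64(9.9))]
(480, 275) [(12, np.float64(-43.7), np.float64(-20.6)), (18, np.float64(-45.2), np.float64(-15.9)), (22, np.float64(-46.3), np.float64(-12.8)), (26, np.float64(-47.3), np.float64(-9.6)), (30, np.float64(-48.3), np.float64(-6.5))]
(500, 330) [(12, np.float64(-59.5), np.float64(0.4)), (18, np.float64(-60.9), np.float64(4.9)), (22, np.float64(-61.9), np.float64(7.9)), (26, np.float64(-62.8), np.float64(11.0)), (30, np.float64(-63.8), np.float64(14.0))]
(470, 410) [(12, np.float64(-62.5), np.float64(37.9)), (18, np.float64(-64.0), np.float64(42.2)), (22, np.float64(-64.9), np.float64(45.0)), (26, np.float64(-65.8), np.float64(47.9)), (30, np.float64(-66.8), np.float64(50.7))]
```

Request:
carry_out:
  targets:
    - {"dp": [-9,0,0],"yaw": 0}
    - {"dp": [-18,0,0],"yaw": 0}
    - {"dp": [-18,0,1],"yaw": 0}
    - {"dp": [-18,0,1.5],"yaw": 0}

```text
clock: 9.32
eef_pos: [473.3, -17.9, 4.4]
tcp_rot: [-3.142, -0.0, -0.281]
contact_force: [0.6, 0.0, -0.4]
opening: -0.001
grasp_force: 0.0
```

Request:
carry_out:
  targets:
    - {"dp": [0,0,1],"yaw": 0}
    - {"dp": [0,0,2],"yaw": 0}
    - {"dp": [0,0,2],"yaw": 0}

```text
clock: 9.7
eef_pos: [473.2, -18.0, 2.2]
tcp_rot: [3.142, 0.0, -0.281]
contact_force: [0.9, 0.8, 0.3]
opening: -0.003
grasp_force: 0.0
```

Request:
carry_out:
  targets:
    - {"dp": [0,0,1],"yaw": 0}
    - {"dp": [0,0,2],"yaw": 0}
    - {"dp": [0,0,2],"yaw": 0}

```text
clock: 10.07
eef_pos: [473.1, -18.0, 0.2]
tcp_rot: [3.142, 0.0, -0.281]
contact_force: [-0.2, 0.7, 0.1]
opening: -0.003
grasp_force: 0.0
```

Request:
carry_out:
  targets:
    - {"dp": [0,0,1],"yaw": 0}
    - {"dp": [0,0,2],"yaw": 0}
    - {"dp": [0,0,2],"yaw": 0}

```text
clock: 10.45
eef_pos: [473.2, -18.0, -1.8]
tcp_rot: [3.142, 0.0, -0.281]
contact_force: [0.8, -0.7, 0.2]
opening: -0.002
grasp_force: 0.0
```

Request:
carry_out:
  targets:
    - {"dp": [0,0,1],"yaw": 0}
    - {"dp": [0,0,2],"yaw": 0}
    - {"dp": [0,0,2],"yaw": 0}

```text
clock: 10.82
eef_pos: [473.2, -18.0, -3.8]
tcp_rot: [3.142, 0.0, -0.281]
contact_force: [-0.7, -0.2, 0.4]
opening: -0.001
grasp_force: 0.0
```

```bash
python3 - <<'E'
from h import *
goto((-46,0,6))
im=r.grab_frame("side")[:,:,::-1]
a=cv2.imread("pics/side0.png"); d=(cv2.absdiff(a,np.ascontiguousarray(im)).max(2)>40)[170:250,320:370]
g=im.max(2)[170:250,320:370]
for y in range(30,70,1): print(170+y,' '.join('%3d'%v for v in g[y,8:40]))
E
```

```text
fix -85.6 -0.6 -3.8 yaw 0.03 open -0.0012918284807859608 F [-0.7 -0.2  0.4] t 10.825
(-46, 0, 6) [39.6 -0.6 -9.8]
200  23  24  24  24  22  23  26  29  53 133 196 214 214 218 216 211 161  48  24  34  46  43  36  27  21  20  19  15  17  19  21  18
201  25  24  24  24  26  23  24  23  24  25  27  53 134 167 192 215 152  18  21  33  43  43  35  22  21  19  17  17  16  18  18  18
202  82  37  24  23  25  21  23  22  23  25  23  24  26  28  52 135 119  18  32  42  44  43  35  25  22  19  15  17  17  17  21  18
203 141 139 122  79  37  24  23  22  23  23  25  23  19  24  26  24  24  18  30  46  50  53  36  20  21  19  15  14  17  17  19  20
204 142 142 140 141 141 125  82  48  36  25  24  22  24  23  23  24  20  21  37  50  50  46  30  18  21  18  15  17  18  17  16 138
205 141 141 141 142 142 142 140 141 125  82  48  36  23  23  24  23  19  24  40  50  50  51  34  14  18  16  19  14  18  17  18 101
206  61  60  60 110 140 139 140 143 140 142 140 125  82  46  34  23  18  30  44  53  50  44  29  17  15  16  18  16  18  19  18 156
207  60  58  60  58  59  59 107 120 103 126 141 141 142 141 10
[... 3593 characters left out ...]
  59  61  59  56  56  59  56  54  55  55
235 113 114 113 113 115 113 112 114 114 113 114 111 112 109 111 112 104  96  90  91  83  62  60  60  61  58  58  57  58  54  57  56
236 113 112 114 114 115 113 113 113 113 114 112 112 112 111 112 115 113 114 110  95  64  58  53  57  55  55  55  57  57  54  53  53
237 112 114 116 114 114 111 112 114 113 113 112 112 112 111 116 112 114 112 113  95  63  56  55  56  53  54  54  54  55  56  56  55
238 110 115 114 114 111 112 113 114 113 114 112 113 111 112 114 113 112 110 106  74  59  57  57  54  53  53  56  53  56  55  56  57
239 113 114 114 114 114 113 112 113 114 112 113 111 113 114 113 112 112 112  93  60  57  56  57  56  55  55  54  55  57  56  55  56
```

Still no touch with the TCP at -3.8. The finger's bottom edge is at about (348–353, 220–222) px. I'll keep feeling down in small steps.

Request:
carry_out:
  targets:
    - {"dp": [0,0,1],"yaw": 0}
    - {"dp": [0,0,2],"yaw": 0}
    - {"dp": [0,0,2],"yaw": 0}

```text
clock: 11.25
eef_pos: [473.3, -18.0, -5.0]
tcp_rot: [-3.142, -0.0, -0.281]
contact_force: [-3.4, 0.6, 14.7]
opening: 0.002
grasp_force: 7.3
```

Request:
carry_out:
  targets:
    - {"dp": [0,0,1],"yaw": 0}
    - {"dp": [0,0,2],"yaw": 0}
    - {"dp": [0,0,2],"yaw": 0}

```text
clock: 11.62
eef_pos: [473.4, -18.0, -5.2]
tcp_rot: [-3.141, -0.0, -0.281]
contact_force: [-12.9, 1.1, 48.9]
opening: -0.001
grasp_force: 24.6
```

Request:
carry_out:
  targets:
    - {"dp": [0,0,1],"yaw": 0}
    - {"dp": [0,0,2],"yaw": 0}
    - {"dp": [0,0,2],"yaw": 0}

```text
clock: 12.0
eef_pos: [473.4, -18.0, -5.3]
tcp_rot: [-3.141, -0.0, -0.281]
contact_force: [-20.6, 1.1, 84.1]
opening: 0.001
grasp_force: 42.0
```

The plate touches at TCP z=-4.9, so the tips sit 17 mm behind the TCP. I'll raise to tip z≈16 and push.

Request:
carry_out:
  targets:
    - {"dp": [0,0,-6],"yaw": 0}
    - {"dp": [0,0,-9.5],"yaw": 0}
    - {"dp": [4,-1,-9.5],"yaw": 0}
    - {"dp": [8,-1,-9.5],"yaw": 0}
    - {"dp": [12,-1,-9.5],"yaw": 0}
    - {"dp": [16,-1,-9.5],"yaw": 0}
    - {"dp": [20,-1,-9.5],"yaw": 0}

```text
clock: 12.88
eef_pos: [492.8, -22.7, -0.4]
tcp_rot: [3.141, 0.001, -0.281]
contact_force: [-0.1, -0.1, -0.6]
opening: 0.004
grasp_force: 0.3
```

Request:
carry_out:
  targets:
    - {"dp": [3,0,0],"yaw": 0}
    - {"dp": [6,0,0],"yaw": 0}
    - {"dp": [9,0,0],"yaw": 0}
    - {"dp": [12,0,0],"yaw": 0}

```text
clock: 13.38
eef_pos: [504.4, -26.0, -0.2]
tcp_rot: [-3.142, -0.0, -0.281]
contact_force: [-0.6, -0.4, -0.6]
opening: 0.003
grasp_force: 0.3
```

Request:
carry_out:
  targets:
    - {"dp": [1,0,0],"yaw": 0}
    - {"dp": [2,0,0],"yaw": 0}
    - {"dp": [3,0,0],"yaw": 0}

```text
clock: 13.75
eef_pos: [506.8, -26.7, -0.2]
tcp_rot: [3.141, 0.001, -0.281]
contact_force: [-2.1, 0.2, 2.3]
opening: -0.0
grasp_force: 1.0
```

```bash
cat > b.py <<'E'
from h import *
goto((-46,0,0))
K,Rr,t=cal("side"); c,q=np.cos(YAW),np.sin(YAW)
def far(im):  # far edge of carrier along the line y=const: dark->bright transitions sampled at z=22
    g=im.max(2); out=[]
    for y in(20,28,34):
        xs=np.arange(-10,60,1.); P=proj("side",F(np.c_[xs,np.full(len(xs),y),np.full(len(xs),22.)],O,YAW)).astype(np.float32)
        v=cv2.remap(g,P[:,0].copy(),P[:,1].copy(),cv2.INTER_LINEAR).ravel(); out.append(next((xs[i] for i in range(len(xs)) if v[i]>45),None))
        print(y,v[::3].astype(int).tolist())
    return out
print(far(cv2.imread("pics/side0.png"))); print(far(np.ascontiguousarray(r.grab_frame("side")[:,:,::-1])))
E
python3 b.py
```

```text
fix -50.8 0.4 -0.2 yaw 0.03 open -0.00029591420027483305 F [-2.1  0.2  2.3] t 13.75
(-46, 0, 0) [ 4.8  0.4 -0.2]
20 [140, 132, 122, 138, 106, 40, 23, 24, 24, 23, 23, 24, 71, 205, 235, 235, 235, 236, 236, 237, 236, 180, 82, 126]
28 [116, 126, 125, 116, 120, 48, 24, 23, 24, 25, 24, 25, 73, 206, 234, 235, 236, 236, 235, 236, 236, 181, 81, 106]
34 [23, 23, 22, 23, 24, 23, 23, 24, 24, 25, 24, 20, 79, 206, 233, 234, 236, 236, 236, 237, 237, 191, 78, 112]
[np.float64(-10.0), np.float64(-10.0), np.float64(26.0)]
20 [62, 59, 61, 60, 61, 60, 58, 59, 62, 62, 62, 59, 41, 12, 10, 10, 10, 10, 11, 12, 53, 73, 55, 58]
28 [56, 56, 58, 54, 59, 57, 53, 58, 57, 55, 57, 54, 40, 17, 10, 12, 13, 10, 11, 12, 52, 70, 57, 58]
34 [13, 12, 11, 11, 14, 12, 11, 11, 12, 13, 11, 11, 12, 10, 11, 11, 12, 12, 12, 11, 58, 77, 53, 58]
[np.float64(-10.0), np.float64(-10.0), np.float64(50.0)]
```

The carrier is moving (far edge about 26 → 50). I'll keep pushing to the stop.

Request:
carry_out:
  targets:
    - {"dp": [1,0,0],"yaw": 0}
    - {"dp": [2,0,0],"yaw": 0}
    - {"dp": [3,0,0],"yaw": 0}

```text
clock: 14.18
eef_pos: [510.1, -27.6, -0.2]
tcp_rot: [-3.142, -0.0, -0.281]
contact_force: [-2.9, 0.8, 1.6]
opening: 0.003
grasp_force: 0.9
```

Request:
carry_out:
  targets:
    - {"dp": [1,0,0],"yaw": 0}
    - {"dp": [2,0,0],"yaw": 0}

```text
clock: 14.42
eef_pos: [511.9, -28.1, -0.2]
tcp_rot: [3.142, 0.0, -0.281]
contact_force: [-2.0, 0.6, 1.3]
opening: -0.0
grasp_force: 1.0
```

Request:
carry_out:
  targets:
    - {"dp": [1,0,0],"yaw": 0}
    - {"dp": [1.5,0,0],"yaw": 0}

```text
clock: 14.68
eef_pos: [512.4, -28.4, -0.4]
tcp_rot: [3.141, 0.002, -0.282]
contact_force: [-5.3, 2.5, 6.4]
opening: 0.001
grasp_force: 3.2
```

Request:
carry_out:
  targets:
    - {"dp": [1,0,0],"yaw": 0}
    - {"dp": [1.5,0,0],"yaw": 0}
    - {"dp": [1.5,0,0],"yaw": 0}

```text
clock: 15.05
eef_pos: [512.4, -28.5, -0.5]
tcp_rot: [3.141, 0.005, -0.282]
contact_force: [-9.1, 4.2, 7.6]
opening: 0.001
grasp_force: 4.8
```

```bash
python3 b.py | tail -4; python3 -c "
from h import *
goto((-55,0,0))"
```

```text
20 [111, 83, 59, 59, 60, 61, 60, 59, 59, 60, 62, 60, 60, 57, 39, 13, 10, 9, 12, 13, 13, 13, 30, 59]
28 [54, 56, 58, 53, 58, 56, 54, 58, 56, 54, 59, 55, 56, 55, 36, 14, 11, 12, 12, 12, 12, 13, 27, 54]
34 [11, 12, 9, 12, 13, 12, 12, 11, 11, 13, 12, 10, 13, 11, 12, 12, 11, 13, 12, 13, 10, 14, 33, 56]
[np.float64(-10.0), np.float64(-10.0), np.float64(58.0)]
fix -45.0 0.2 -0.5 yaw 0.02 open -0.0024947538803883366 F [-8.   4.   6.4] t 15.1
(-55, 0, 0) [-10.    0.2  -0.5]
```

The carrier stopped at the end stop and the plate gap in front of it is gone. Now I'll back off, rise, and go to the outer side of the lever.

Request:
carry_out:
  targets:
    - {"dp": [-8,0,0],"yaw": 0}
    - {"dp": [-18,0,0],"yaw": 0}
    - {"dp": [-20,0,-40],"yaw": 0}
    - {"dp": [-20,0,-95],"yaw": 0}
    - {"dp": [-20,0,-145],"yaw": 0}
    - {"dp": [-20,0,-190],"yaw": 0}
    - {"dp": [-20,0,-190],"yaw": 0}

```text
clock: 15.98
eef_pos: [497.9, -23.5, 193.3]
tcp_rot: [-3.14, -0.008, -0.281]
contact_force: [-0.1, 0.4, 0.2]
opening: -0.001
grasp_force: 0.0
```

```bash
python3 - <<'E'
from h import *
exec(open("b.py").read().split("goto((-46,0,0))")[1])
goto((45,-190,185),(45,-190,111))
E
```

```text
20 [140, 132, 122, 138, 106, 40, 23, 24, 24, 23, 23, 24, 71, 205, 235, 235, 235, 236, 236, 237, 236, 180, 82, 126]
28 [116, 126, 125, 116, 120, 48, 24, 23, 24, 25, 24, 25, 73, 206, 234, 235, 236, 236, 235, 236, 236, 181, 81, 106]
34 [23, 23, 22, 23, 24, 23, 23, 24, 24, 25, 24, 20, 79, 206, 233, 234, 236, 236, 236, 237, 237, 191, 78, 112]
[np.float64(-10.0), np.float64(-10.0), np.float64(26.0)]
20 [109, 80, 58, 59, 60, 60, 59, 58, 58, 95, 117, 129, 132, 135, 91, 30, 23, 24, 22, 23, 23, 23, 41, 125]
28 [56, 56, 58, 54, 59, 55, 53, 59, 55, 53, 57, 55, 56, 53, 34, 16, 13, 11, 11, 15, 9, 16, 29, 52]
34 [11, 10, 11, 11, 13, 11, 11, 11, 11, 12, 8, 11, 12, 11, 12, 11, 10, 9, 12, 14, 10, 12, 30, 55]
[np.float64(-10.0), np.float64(-10.0), np.float64(58.0)]
fix -61.6 0.6 191.2 yaw 0.03 open -0.0014124413862562982 F [-0.3 -0.5 -0.9] t 16.025
(45, -190, 185) [106.5 190.7   6.4]
(45, -190, 111) [106.2 190.8  80.4]
```

Request:
carry_out:
  targets:
    - {"dp": [18,32,0],"yaw": 0}
    - {"dp": [36,64,0],"yaw": 0}
    - {"dp": [53,95,0],"yaw": 0}
    - {"dp": [71,127,0],"yaw": 0}
    - {"dp": [89,159,0],"yaw": 0}
    - {"dp": [106,191,0],"yaw": 0}
    - {"dp": [106,191,20],"yaw": 0}
    - {"dp": [106,191,50],"yaw": 0}
    - {"dp": [106,191,75],"yaw": 0}
    - {"dp": [106,191,80],"yaw": 0}
    - {"dp": [106,191,80],"yaw": 0}

```text
clock: 17.4
eef_pos: [544.0, -236.1, 109.1]
tcp_rot: [-3.141, 0.001, -0.281]
contact_force: [-1.1, 0.2, 0.7]
opening: -0.002
grasp_force: 0.0
```

```bash
python3 - <<'E'
from h import *
goto((45,-165,111),(45,-100,125),(45,-60,125))
im=r.grab_frame("side")[:,:,::-1]; cv2.imwrite("pics/s6.png",cv2.resize(im[60:230,260:400],None,fx=3.4,fy=3.4,interpolation=cv2.INTER_CUBIC))
E
```

```text
fix 43.1 -190.4 109.1 yaw 0.03 open -0.0015373710464446863 F [-1.1  0.2  0.7] t 17.4
(45, -165, 111) [  1.9 -25.4  -1.9]
(45, -100, 125) [  1.9 -90.4 -15.9]
(45, -60, 125) [   1.9 -130.4  -15.9]
```

View pics/s6.png

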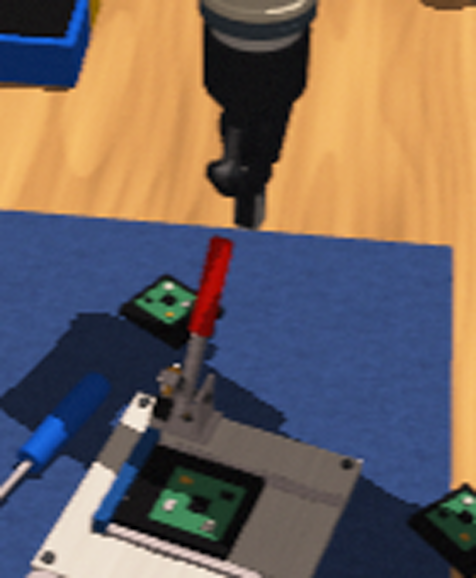

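The tip shows at (250,225) and the red grip's top at (220,240) in the crop. I'll check that the tip lines up with the grip in x.

```bash
python3 - <<'E'
from h import *
f=lambda P:((proj("side",F(P,O,YAW))-[260,60])*3.4).round(0).tolist()
print("tip",f([(43,-190,126),(32,-190,126),(54,-190,126),(43,-176,126),(36,-176,126),(50,-176,126)]))
print("lever top",f([(45,-145,147),(45,-103,86)]))
im=r.grab_frame("side"); g=im.max(2)
for y in range(116,132): print(y,g[y,318:345].tolist())
E
```

```text
tip [[248.0, 225.0], [261.0, 228.0], [235.0, 221.0], [241.0, 235.0], [250.0, 238.0], [233.0, 233.0]]
lever top [[224.0, 238.0], [201.0, 333.0]]
116 [215, 209, 214, 216, 219, 198, 121, 15, 17, 16, 16, 18, 16, 17, 17, 19, 19, 18, 27, 75, 197, 236, 235, 234, 231, 226, 224]
117 [213, 211, 213, 217, 220, 224, 206, 173, 142, 89, 45, 20, 17, 16, 17, 16, 24, 49, 62, 83, 197, 236, 235, 234, 231, 225, 224]
118 [210, 209, 216, 219, 221, 226, 229, 229, 230, 230, 175, 33, 15, 16, 14, 15, 34, 70, 71, 99, 205, 236, 234, 233, 228, 224, 224]
119 [205, 213, 217, 219, 223, 227, 228, 230, 231, 231, 178, 35, 16, 18, 18, 16, 34, 69, 78, 109, 206, 237, 235, 232, 229, 225, 225]
120 [208, 212, 217, 219, 223, 227, 229, 230, 230, 233, 179, 35, 18, 18, 16, 20, 36, 69, 73, 113, 207, 235, 234, 233, 228, 223, 226]
121 [205, 213, 216, 219, 224, 228, 229, 231, 231, 232, 179, 32, 18, 18, 19, 17, 33, 68, 70, 125, 208, 233, 234, 232, 227, 222, 224]
122 [208, 215, 218, 221, 226, 229, 229, 230, 230, 228, 167, 33, 17, 20, 15, 17, 40, 75, 72, 133, 211, 234, 234, 231, 225, 222, 226]
123 [210, 218, 220, 223, 227, 228, 230, 2
[... 480 characters left out ...]
, 224, 225]
127 [128, 129, 132, 130, 130, 131, 131, 130, 129, 118, 113, 119, 119, 119, 122, 100, 87, 120, 178, 222, 234, 233, 232, 227, 220, 224, 224]
128 [124, 129, 132, 128, 127, 128, 131, 133, 133, 128, 128, 128, 128, 133, 131, 132, 129, 130, 130, 126, 129, 129, 124, 117, 120, 128, 146]
129 [126, 129, 127, 129, 101, 69, 83, 115, 129, 129, 126, 126, 128, 132, 129, 128, 130, 127, 128, 130, 129, 130, 128, 124, 129, 132, 132]
130 [129, 130, 128, 88, 93, 102, 101, 96, 85, 70, 108, 124, 126, 129, 127, 128, 125, 126, 129, 128, 130, 129, 127, 126, 129, 130, 132]
131 [129, 129, 129, 86, 96, 106, 112, 114, 130, 120, 82, 116, 127, 128, 128, 126, 124, 124, 126, 128, 130, 131, 129, 128, 128, 130, 133]
```

The tip is where expected. Now I'll push the lever over.

Request:
carry_out:
  targets:
    - {"dp": [2,-10,0],"yaw": 0}
    - {"dp": [2,-20,0],"yaw": 0}
    - {"dp": [2,-26,-1],"yaw": 0}
    - {"dp": [2,-32,-2],"yaw": 0}
    - {"dp": [2,-38,-4],"yaw": 0}
    - {"dp": [2,-44,-5],"yaw": 0}

```text
clock: 18.25
eef_pos: [559.3, -198.3, 117.4]
tcp_rot: [3.136, -0.004, -0.28]
contact_force: [-7.3, -17.2, 16.8]
opening: 0.001
grasp_force: 9.5
```

Request:
carry_out:
  targets:
    - {"dp": [0,-6,-1],"yaw": 0}
    - {"dp": [0,-12,-3],"yaw": 0}
    - {"dp": [0,-18,-5],"yaw": 0}
    - {"dp": [0,-24,-6],"yaw": 0}

```text
clock: 18.75
eef_pos: [566.4, -172.8, 122.4]
tcp_rot: [3.14, -0.003, -0.281]
contact_force: [-0.4, -5.9, 5.5]
opening: -0.003
grasp_force: 3.2
```

```bash
cat > red.py <<'E'
from h import *
def red(n="side"):
    h=cv2.cvtColor(r.grab_frame(n),cv2.COLOR_RGB2HSV)
    m=((h[...,1]>150)&((h[...,0]<8)|(h[...,0]>172))&(h[...,2]>50)).astype(np.uint8); m[:100]=0;m[260:]=0;m[:,:260]=0;m[:,450:]=0
    k=max(cv2.findContours(m,0,1)[0],key=cv2.contourArea); print("red",cv2.boundingRect(k),cv2.minAreaRect(k))
goto((45,-60,125)); red()
for th in(0,.3,.6,.9,1.25):
    f=th-.625; print(th,proj("side",F([(45,-75+L*np.sin(f),50+L*np.cos(f)) for L in(45,120)],O,YAW)).round(0).tolist())
E
python3 red.py
```

```text
fix 47.1 -123.4 122.4 yaw 0.05 open -0.003147834464950502 F [-0.4 -5.9  5.5] t 18.75
(45, -60, 125) [ -2.  -63.4  -2.8]
red (313, 133, 10, 29) ((317.4603576660156, 146.8960418701172), (7.4627790451049805, 28.35856056213379), 5.710593223571777)
0 [[319.0, 158.0], [326.0, 130.0]]
0.3 [[317.0, 159.0], [321.0, 132.0]]
0.6 [[315.0, 162.0], [316.0, 139.0]]
0.9 [[313.0, 166.0], [310.0, 150.0]]
1.25 [[311.0, 172.0], [303.0, 166.0]]
```

Request:
carry_out:
  targets:
    - {"dp": [-2,-6,-2],"yaw": 0}
    - {"dp": [-2,-12,-3],"yaw": 0}
    - {"dp": [-2,-18,-3],"yaw": 0}
    - {"dp": [-2,-24,-3],"yaw": 0}
    - {"dp": [-2,-30,-3],"yaw": 0}
    - {"dp": [-2,-36,-3],"yaw": 0}

```text
clock: 19.55
eef_pos: [573.1, -135.7, 123.4]
tcp_rot: [-3.141, 0.001, -0.281]
contact_force: [-0.8, -0.6, 0.4]
opening: 0.0
grasp_force: 0.3
```

```bash
python3 red.py
```

```text
fix 43.1 -85.9 123.4 yaw 0.04 open 0.00028468882718740474 F [-0.8 -0.6  0.4] t 19.55
(45, -60, 125) [  1.9 -25.9  -1.5]
red (309, 141, 9, 25) ((313.1558837890625, 153.02645874023438), (24.15939712524414, 7.669650554656982), 85.60128784179688)
0 [[319.0, 158.0], [326.0, 130.0]]
0.3 [[317.0, 159.0], [321.0, 132.0]]
0.6 [[315.0, 162.0], [316.0, 139.0]]
0.9 [[313.0, 166.0], [310.0, 150.0]]
1.25 [[311.0, 172.0], [303.0, 166.0]]
```

Request:
carry_out:
  targets:
    - {"dp": [2,-6,0],"yaw": 0}
    - {"dp": [2,-12,0],"yaw": 0}
    - {"dp": [2,-18,0],"yaw": 0}
    - {"dp": [2,-24,0],"yaw": 0}
    - {"dp": [2,-30,0],"yaw": 0}
    - {"dp": [2,-30,0],"yaw": 0}

```text
clock: 20.35
eef_pos: [583.6, -107.7, 123.8]
tcp_rot: [-3.142, -0.0, -0.281]
contact_force: [0.2, -0.5, -0.5]
opening: 0.007
grasp_force: 0.0
```

```bash
python3 red.py
```

```text
fix 45.5 -56.1 123.8 yaw 0.06 open 0.0070875153051004345 F [ 0.2 -0.5 -0.5] t 20.35
(45, -60, 125) [-0.5  3.9 -1.2]
red (300, 163, 13, 12) ((306.2635192871094, 168.33108520507812), (14.763450622558594, 7.207353591918945), 35.53767776489258)
0 [[319.0, 158.0], [326.0, 130.0]]
0.3 [[317.0, 159.0], [321.0, 132.0]]
0.6 [[315.0, 162.0], [316.0, 139.0]]
0.9 [[313.0, 166.0], [310.0, 150.0]]
1.25 [[311.0, 172.0], [303.0, 166.0]]
```

The lever matches the locked pose. I'll retreat and check.

Request:
carry_out:
  targets:
    - {"dp": [0,20,0],"yaw": 0}
    - {"dp": [0,40,-10],"yaw": 0}
    - {"dp": [0,50,-50],"yaw": 0}
    - {"dp": [0,80,-90],"yaw": 0}
    - {"dp": [-20,120,-100],"yaw": 0}
    - {"dp": [-40,170,-100],"yaw": 0}
    - {"dp": [-40,170,-100],"yaw": 0}

```text
clock: 21.28
eef_pos: [495.3, -264.0, 224.9]
tcp_rot: [3.141, -0.001, -0.286]
contact_force: [-0.3, 0.9, -0.2]
opening: 0.001
grasp_force: 0.0
```

```bash
python3 red.py; python3 b.py | tail -4
```

```text
fix 4.2 -230.8 224.9 yaw -0.23 open 0.0006310989161027368 F [-0.3  0.9 -0.2] t 21.275
(45, -60, 125) [  40.1 -171.1   99.7]
red (299, 162, 15, 13) ((306.0, 168.50001525878906), (14.849242210388184, 7.778173923492432), 45.0)
0 [[319.0, 158.0], [326.0, 130.0]]
0.3 [[317.0, 159.0], [321.0, 132.0]]
0.6 [[315.0, 162.0], [316.0, 139.0]]
0.9 [[313.0, 166.0], [310.0, 150.0]]
1.25 [[311.0, 172.0], [303.0, 166.0]]
20 [226, 187, 139, 138, 139, 139, 138, 137, 135, 133, 119, 128, 131, 133, 91, 29, 22, 22, 23, 22, 22, 37, 63, 123]
28 [117, 125, 127, 117, 133, 119, 116, 130, 115, 120, 127, 115, 128, 116, 78, 36, 22, 22, 23, 22, 23, 22, 36, 101]
34 [22, 24, 23, 22, 23, 23, 22, 22, 25, 23, 23, 23, 24, 23, 23, 23, 22, 21, 22, 21, 20, 23, 45, 105]
[np.float64(-10.0), np.float64(-10.0), np.float64(57.0)]
```

The lever is locked, the carrier is home and the arm is clear, so I'm handing in.

```bash
python3 -c "
from rig import r
print(r.sign_off())"
```

```text
the job is handed in; nothing more can be done
None
```

The job is handed in: camera and force readings show the carrier home against the stop and the lever locked with the arm clear, but pad force wasn't measured and no verdict came back.

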